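Zero the pull counter and hold the spring bench at its mark

TASK

Get the classroom's spring-pull bench ready for a reading: with the handle still fully home, turn the counter's reset knob anticlockwise (seen from above) right back to its zero stop. Then grip the black paddle handle, pull its spring-return slide towards you until the little pointer on the slide lines up with the mark (the thin upright blade on the scale rail), and keep it there: the program finishes while still holding the handle at the mark, because the spring pulls it back at once if let go. Leave the things standing around alone.

Things in the scene. Friction and masses are not known exactly. Their poses are not given: they have to be found in the camera images.
- bench: White spring-pull bench fixed to the table: base plate 300 (x) x 240 x 12 mm. Origin under its centre at table level, z up; its -x (pull direction) faces roughly the robot. In bench x, y: slide axis along x at y = -45 mm, with a spring tube (top 58 mm high) on it from x = 28 to 143; counter housing 95 x 90 mm (top 46 high) at (45, 55); scale rail (top 32 high) at y = -106, x = -140 to 0.
- pull_slide (a joint): Slide travel in m: 0 fully home, growing as it is pulled along the bench's -x; stop at 0.080. Return spring: about 5 N at home, plus 120 N per m of travel (about 12 N at 60 mm); it runs home when let go.
- handle (a point): The slide's handle: upright black paddle, 16 mm thick along bench x (grip across this), 64 wide along y, 56 tall. This point: middle of its top edge, 102 mm above the table (foot at 46); axes as the bench's. At home it is at (-30, -45) mm in bench x, y. Below it a steel carriage 34 x 50 mm (top 46 high) and a 12 mm rod (top 42 high) to the spring tube, whose end is 50 mm behind the paddle's face at home.
- pointer (a point): Tip of the dark steel pointer (4 mm wide) sticking out sideways from the slide towards the scale rail, 45 mm above the table: same bench x as the middle of the paddle, 48 mm from it towards bench -y. Moves with the slide; axes as the bench's.
- mark (a point): The mark: a point 45 mm above the table in a thin dark upright blade (4 mm thick along bench x, 24 along y, top 70 mm high) on a rider clamped on the scale rail (bench y = -106 mm). Axes as the bench's. Pointer and mark are lined up when their bench x agree; from home that is 25 to 65 mm of pull.
- reset_knob (a joint): Turn of the counter's reset knob in rad: 0 at its zero stop, growing clockwise seen from above; starts 0.75 to 1.4 rad away from zero; a stiff 0.03 Nm of friction keeps it where it is left. At zero its steel pointer lies along the bench's -x, against a small steel stop pin.
- knob_top (a point): Middle of the top of the reset knob, on its upright axis, 84 mm above the table, at (45, 55) mm in bench x, y; its x axis runs along the bar. The knob is a black bar grip 46 mm long, 12 thick, 30 tall (54 to 84 mm above the table) on a 48 mm disc; at zero the bar lies along bench x. A thin steel pointer low on it reaches 36 mm from the axis. The 8 mm tall stop pin is 34 mm from the axis.
- vial: Bystander: amber glass jar, 30 mm across, 52 mm tall, on the bench's base plate. Origin under its centre.
- petri_dish: Bystander: closed dish, 94 mm across, 17 mm tall. Origin under its centre.
- magnifier: Bystander: black hand lens lying flat, rim 66 mm across, handle to 105 mm from the rim's centre along its -x, 10 mm thick. Origin under the rim's centre.
- slide_box: Bystander: box for microscope slides, 100 x 77 x 34 mm. Origin under its centre.
- case: Bystander: flat black instrument case, 150 x 70 x 18 mm. Origin under its centre.
- beaker: Bystander: glass beaker, 70 mm across, 90 mm tall. Origin under its centre.

How it is judged:
On the way, in this order (a step that is already met when the one before it is completed fails the run):
1. the reset knob is turned back to its zero stop while the slide is still home (value of joint reset_knob below 0.08 rad and value of joint pull_slide below 0.008 m), for 0.2 s.
2. the slide is pulled out and the fingers hold its pointer at the mark (x of pointer in the frame of mark between -0.006 and 0.006 m and contact force between the fingers and pull_slide above 3 N), for 0.3 s.
At the end, for the whole second after the job is handed in: The pointer on the slide is within 6 mm of the mark along the pull, at rest, held there by the fingers against the spring (over 3 N of finger contact); the reset knob is within 0.08 rad of its zero stop; every bystander stands within 30 mm of where it was and is not tipped (all of step 2 and velocity of joint pull_slide between -0.01 and 0.01 m/s and value of joint reset_knob below 0.08 rad and distance of each of vial, petri_dish, magnifier, slide_box, case, beaker from where it was at the start of the episode below 0.03 m and angle between each of vial, petri_dish, magnifier, slide_box, case, beaker's own z axis and vertical below 0.35 rad); the arm keeps its last pose, push and grip.
It fails at once if a bystander is pushed more than 30 mm or tipped over (not (distance of each of vial, petri_dish, magnifier, slide_box, case, beaker from where it was at the start of the episode below 0.03 m and angle between each of vial, petri_dish, magnifier, slide_box, case, beaker's own z axis and vertical below 0.35 rad)).
It also fails if it takes over 45 s, if anything falls off the work surface, if the arm or the gripper's body presses on something with over 40 N, if the wrist force passes 120 N, or if a joint passes its speed limit or range.

ROBOT

A 6-joint arm with a two-finger parallel gripper is mounted at the origin on the work surface. World frame = base frame: x ahead of the robot, y to its left, z up, the work surface at z = 0. Lengths are in m, angles in rad, forces in N, time in s.
With the tool pointing down it reaches from about 0.375 to 0.9 m from the base axis. Payload 3.1 kg.
Tool frame: the origin (TCP) lies on the centre line of the jaws, within the pads' length; the fingertips stand 8 mm ahead of it and the grasp point (between the pads) lies 11 mm behind it; z points along the fingers, y is the line along which they close (so a half turn about z gives the same grasp; the last joint's range is limited). The gripper opens to 85 mm and grips with 20 to 120 N. Pads are 22 mm wide; open, the fingers measure 114 mm over their backs; the gripper's body (76 mm by 85 mm) begins 54 mm behind the grasp point. The pads swing forward as they close: fully open they stand 13 mm farther back than shut.
Start: joints at [-1.312, 0.527, 1.433, -0, 1.181, -0.178], TCP at [0.264, -0.566, 0.239] pointing down, gripper open.
Joint ranges: [-3.08, 3.08], [-0.75, 2.2], [0.22, 2.44], [-1.43, 4.57], [0, 2.65], [-2.85, 2.85]. Speed limits (rad/s): [2.79, 2.79, 3.14, 3.14, 3.14, 3.14].

INTERFACE

Orientations are given as a unit quaternion [x, y, z, w].
In Python, from station import * gives the robot as it stands.
- The arm moves only by the tool play_rows, never from a script. Its argument "rows" is a list of rows, each a list of 3 entries, a list of its own where there are three numbers: the turn, a rotation vector about the tool's x, y, z in degrees, then the shift along the tool's x, y, z in mm, then the closure, from 0 (fully open) to 1 (shut). In form: [[[ax, ay, az], [dx, dy, dz], jaw], ...]. A call has 1 to 12 rows; each row shifts and turns the commanded pose from where the row before left it, along the tool's axes as they then stand; what a row does not reach is not made up. A row lasts 1/12 s, in which the tool goes at most 41.7 mm and 7.16 degrees, less where a joint would pass 70% of its speed; a pose out of reach is approached as far as the arm can. A call with a gripper value outside its range is refused whole. The fingers move at their own pace and stop on an object; "grip_force" is the grip in N (left out, the last holds). Time passes only in rows, so rows that do not move let the fingers close. It gives the time, the measured TCP pose, the force, the opening and the grip force at its end, in the units of the state.
- sense(): the state, without advancing time (a new reading comes with each control period).
- snapshot(name): name is "scene" or "side" or "wrist"; returns (picture, depth): 480x640x3 uint8, red, green, blue; 480x640 float32, m along the optical axis (not along the pixel's ray), 0 where there is no reading.
- get_calibration(name): a dict with "vfov" (degrees; the focal length in pixels is half the picture's height over the tangent of half this angle, whatever the lens; pixels are square), "cx", "cy" (the principal point, pixels), "xyz" and "attitude" of the camera in the world. Camera axes: x right, y down, z forward; pixel columns grow to the right and rows downward; lengths in m; the calibration is good to about 2 mm. A picture is of the moment at which its call begins: read the wrist's pose just before it. get_calibration takes no time and is no camera call; for the wrist camera it gives the pose at the moment of the call.
- sign_off(): hands the job in; it is judged then, once.
The state is a dict: "t": time; "q": joint angles; "qd": joint speeds; "tau": joint torques, N m; "tcp_pos": TCP position; "tool_rot": TCP orientation; "force": force on the tool from outside, world axes, zero at the start; "ft_torque": the same for the moment, N m; "finger_gap": opening from 0.0 (shut) to 1.0 (fully open); "gripper_force": force on a finger pad.
Only numpy, scipy, OpenCV 4.12 (cv2) and the standard library are available. Lean on these libraries where they do the work, as an engineer would, in place of code of your own. Each camera call takes 0.05 s, during which the arm holds its last target. There are 200 camera calls.

## Working session

There is one attempt and no reset: what is moved stays moved. The work goes in short steps, Python scripts to look and compute and a tool call to move; the robot and the scene stay as the last step left them, time stands still between calls to the robot, and variables do not carry over. Pictures are saved under pics/ and viewed, at most 10 in all, crops included, and the job is handed in when it is done.

Besides the shell and the picture viewer there is one more tool, called after "Call:" as name([rows], argument=value, ...), one row to a line, values as JSON. play_rows: Moves the arm, as the interface text tells. Its arguments: {"type":"object","properties":{"rows":{"type":"array","items":{"type":"array"}},"grip_force":{"type":"number"}},"required":["rows"]}

```bash
mkdir -p pics
cat > h.py <<'E'
from station import *
import numpy as np, cv2
from scipy.spatial.transform import Rotation as R
def cam(n):
    c=get_calibration(n); f=240/np.tan(np.radians(c["vfov"])/2)
    a=np.array(c["attitude"]); M=R.from_quat(a).as_matrix() if a.size==4 else a.reshape(3,3)
    return f,c["cx"],c["cy"],np.array(c["xyz"]),M
def pts(C,d):
    f,cx,cy,t,M=C; v,u=np.mgrid[:480,:640]
    return np.stack([(u-cx)/f*d,(v-cy)/f*d,d],-1)@M.T+t
def ray(C,u,v,z):
    f,cx,cy,t,M=C; r=M@np.array([(u-cx)/f,(v-cy)/f,1]); return t+r*(z-t[2])/r[2]
def proj(C,p):
    f,cx,cy,t,M=C; q=M.T@(np.array(p)-t); return q[0]/q[2]*f+cx,q[1]/q[2]*f+cy
E
python3 - <<'E'
from h import *
for n in ["scene","side"]:
    C=cam(n); p,d=snapshot(n); cv2.imwrite(f"pics/{n}0.png",p[:,:,::-1]); np.savez(f"{n}0.npz",p=p,d=d); print(n,C, get_calibration(n))
print(sense())
E
```

```text
scene (np.float64(624.828559114103), 315.111641987147, 239.13407045774835, array([ 1.19531153, -0.59248225,  0.92100933]), array([[ 0.70780188,  0.50227931, -0.49672124],
       [ 0.70637934, -0.49658827,  0.50440889],
       [ 0.0066882 , -0.70789518, -0.70628584]])) {'vfov': 42.024100564277845, 'cx': 315.111641987147, 'cy': 239.13407045774835, 'xyz': array([ 1.19531153, -0.59248225,  0.92100933]), 'attitude': array([ 0.85303517,  0.35422298, -0.14361455, -0.35529135])}
side (np.float64(546.4081637700357), 328.73264132187086, 245.10436855710572, array([-0.02908056,  0.8525679 ,  0.76875356]), array([[-0.79131744, -0.31467574,  0.52420977],
       [-0.61115144,  0.43181787, -0.66334549],
       [-0.01762441, -0.84528842, -0.53401954]])) {'vfov': 47.42524496808329, 'cx': 328.73264132187086, 'cy': 245.10436855710572, 'xyz': array([-0.02908056,  0.8525679 ,  0.76875356]), 'attitude': array([-0.27878497,  0.83023413, -0.45427966,  0.16315704])}
{'t': 0.1, 'q': array([-1.31249358e+00,  5.28392066e-01,  1.43378293e+00, -2.12681718e-05,
        1.18139504e+00, -1.78514421e-01]), 'qd': array([ 0.00141438, -0.00238737, -0.00311234,  0.00076335,  0.0022725 ,
        0.00074027]), 'tau': array([-1.48425061e-04, -4.43305099e+01, -1.78587019e+01, -1.68096844e-04,
        3.84994433e-03, -8.38719899e-06]), 'tcp_pos': array([ 0.26426024, -0.56568695,  0.23841708]), 'tool_rot': array([ 9.76242153e-01,  2.16680135e-01, -4.92587580e-05, -9.87513566e-04]), 'force': array([-0.68012084,  0.53661157, -0.30201266]), 'ft_torque': array([-0.03583504, -0.02743671,  0.02705148]), 'gripper_force': 0.0, 'finger_gap': 1.0023084432918752}
```

View pics/scene0.png

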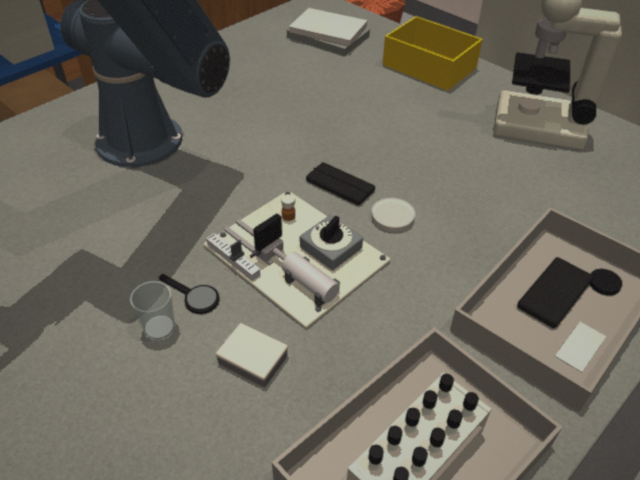

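View pics/side0.png

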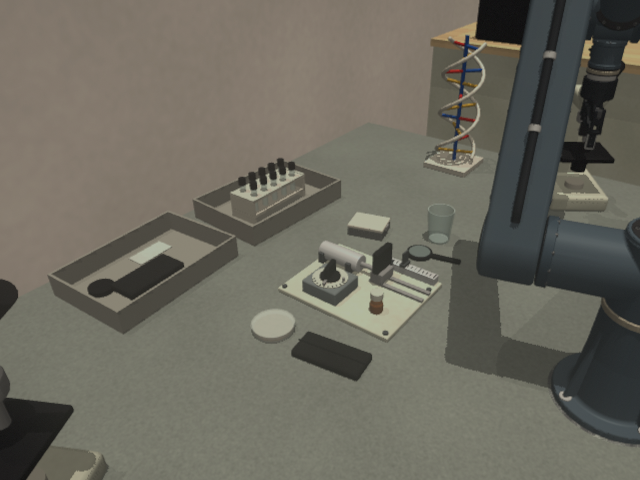

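The scene view shows the plate corners near (205,243), (287,192), (390,260), (307,322), the paddle at (267,232), the blade at (236,250), the knob at (333,230) and the vial at (288,207). The side view shows the same items from the other side.

```bash
cat > m.py <<'E'
from h import *
P={}
for n in ["scene","side"]:
    D=np.load(n+"0.npz"); C=cam(n); X=pts(C,D["d"]); P[n]=X[(D["d"]>0)&(X[...,2]>-.02)]
    p=D["p"].astype(int)
    if n=="scene": print([ray(C,u,v,.012)[:2].round(4) for u,v in [(205,243),(287,192),(390,260),(307,322)]])
    X0=X[...,:2]; 
    z=X[...,2]; light=(p.min(-1)>110)
    near=np.hypot(X[...,0]-.57,X[...,1]+.14)<.3
    m=((z>.006)&(z<.018)&near&(D["d"]>0)).astype(np.uint8)
    k,l,s,c=cv2.connectedComponentsWithStats(m); i=1+np.argmax(s[1:,4])
    q=X0[l==i].astype(np.float32); r=cv2.minAreaRect(q); print(n,s[i],r)
E
python3 m.py
```

```text
[array([ 0.4057, -0.1112]), array([0.407 , 0.1174]), array([0.7027, 0.1212]), array([ 0.6963, -0.1047])]
scene [ 204  192  187  137 6996] ((0.5522016882896423, 0.00506775826215744), (0.3068564534187317, 0.24255682528018951), 0.2175392508506775)
side [ 278  259  164   77 4769] ((0.550969123840332, 0.009736523032188416), (0.3033745586872101, 0.23930053412914276), 0.4003932774066925)
```

```bash
cat >> m.py <<'E'
print("--")
a=np.radians(.4); Rz=np.array([[np.cos(a),-np.sin(a)],[np.sin(a),np.cos(a)]]); o=np.array([.552,.0065])
for n in P:
    B=P[n].copy(); B[:,:2]=(B[:,:2]-o)@Rz
    def sel(nm,x0,x1,y0,y1,z0,z1):
        q=B[(B[:,0]>x0)&(B[:,0]<x1)&(B[:,1]>y0)&(B[:,1]<y1)&(B[:,2]>z0)&(B[:,2]<z1)]
        if len(q)<5: print(n,nm,len(q)); return
        r=cv2.minAreaRect(q[:,:2].astype(np.float32)*1000); print(n,nm,len(q),np.round(r[0],1),np.round(r[1],1),round(r[2],1),"rng",(q.min(0)*1000).round(),(q.max(0)*1000).round())
    sel("paddle",-.07,.01,-.09,0,.07,.12)
    sel("paddletop",-.07,.01,-.09,0,.099,.106)
    sel("knobtop",.0,.09,.01,.1,.081,.088)
    sel("knobbar",.0,.09,.01,.1,.065,.088)
    sel("tube",.02,.15,-.07,-.02,.052,.062)
    sel("house",-.02,.11,0,.12,.043,.049)
    sel("blade",-.14,.0,-.13,-.09,.045,.074)
    sel("bladetop",-.14,.0,-.13,-.09,.062,.074)
    sel("pointer",-.1,.0,-.1,-.075,.038,.05)
    sel("vial",-.14,-.01,.0,.12,.03,.06)
    sel("vialtop",-.14,-.01,.0,.12,.049,.056)
E
python3 m.py | sed 1,/--/d
python3 - <<'E'
from h import *
D=np.load("scene0.npz")["p"]
cv2.imwrite("pics/crop0.png",cv2.resize(D[185:330,200:400,::-1],(800,580),interpolation=2))
E
```

```text
scene paddle 509 [-28.  -46.9] [64.5 19.9] 89.8 rng [-38. -79.  70.] [-18. -15. 106.]
scene paddletop 196 [-28.5 -46.6] [64.1 18.6] 89.2 rng [-38. -79.  99.] [-19. -15. 106.]
scene knobtop 100 [46.8 52.1] [12.7 47.1] 12.6 rng [37. 28. 81.] [57. 75. 88.]
scene knobbar 197 [46.7 52. ] [13.  47.1] 12.4 rng [37. 28. 65.] [57. 75. 88.]
scene tube 746 [ 86.3 -48.4] [ 35.2 116.6] 89.4 rng [ 28. -66.  52.] [145. -30.  62.]
scene house 817 [46.4 52.5] [91.2 98.3] 89.4 rng [-3.  7. 43.] [95. 98. 49.]
scene blade 131 [ -48.  -100.9] [38.9 21. ] 44.7 rng [ -59. -120.   45.] [-27. -91.  73.]
scene bladetop 53 [ -54.9 -106.7] [ 7.5 25.1] 7.9 rng [ -59. -120.   62.] [-50. -94.  73.]
scene pointer 68 [-36.  -90.3] [40.  18.3] 39.3 rng [ -57. -100.   38.] [-22. -75.  50.]
scene vial 143 [-76.2  50.7] [28.4 19.5] 37.5 rng [-93.  42.  30.] [-65.  67.  59.]
scene vialtop 29 [-74.9  50. ] [25.  11.6] 46.1 rng [-88.  43.  50.] [-66.  63.  56.]
side paddle 304 [-32.6 -42.8] [19.2 67.7] 0.6 rng [-42. -77.  70.] [-23.  -9. 106.]
side paddletop 82 [-32.1 -41.4] [62.2 16. ] 87.4 rng [-41. -72.  99.] [-25. -10. 106.]
side knobtop 53 [42.7 55.5] [12.  45.1] 14.2 rng [33. 33. 81.] [54. 78. 85.]
side knobbar 135 [42.5 56.7] [13.2 47.2] 12.4 rng [33. 33. 65.] [54. 80. 85.]
side tube 262 [ 83.  -43.7] [ 29.7 114.8] 88.2 rng [ 26. -58.  52.] [140. -27.  59.]
side house 585 [42.8 57.2] [94.9 90.7] 1.5 rng [-4. 11. 43.] [ 90. 103.  49.]
side blade 62 [ -57.7 -104. ] [ 6.  27.1] 4.6 rng [ -61. -118.   45.] [-54. -90.  73.]
side bladetop 25 [ -57.6 -103.8] [ 5.6 25.4] 5.3 rng [ -61. -117.   63.] [-54. -91.  73.]
side pointer 21 [-46.8 -89.7] [32.6 15.2] 25.8 rng [-63. -99.  38.] [-32. -76.  50.]
side vial 150 [-86.3  62.1] [28.1 23.3] 50.0 rng [-100.   47.   30.] [-70.  74.  60.]
side vialtop 33 [-88.8  67.2] [25.6 10.4] 29.8 rng [-98.  56.  49.] [-75.  73.  56.]
```

View pics/crop0.png

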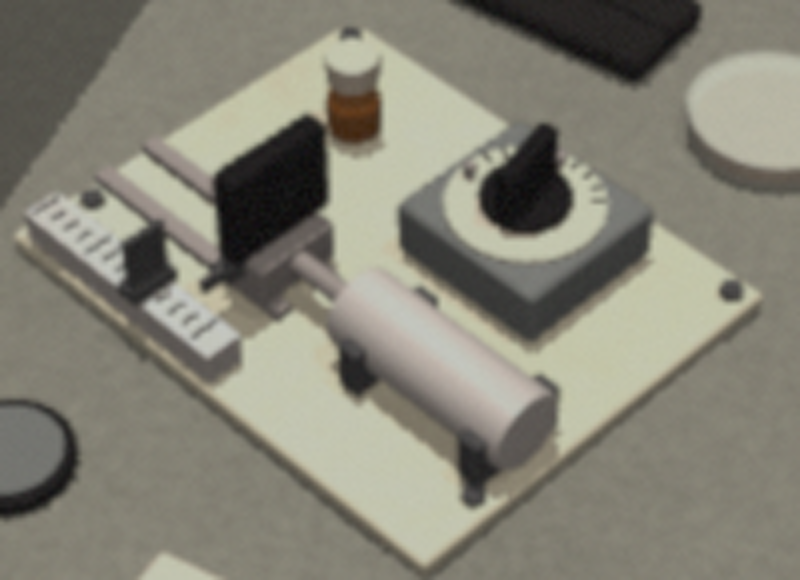

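Averaging the two views gives paddle (-30,-45), knob (45,55) and tube/housing at the stated bench positions. Origin is therefore about (0.552, 0.0065), yaw 0.4°. The knob bar lies at 102.5°, so it is about 1.35 rad from zero. Pull to the mark is about 26 mm. Moving over the knob now.

Call:
play_rows([
  [[0, 0, 0], [28.3, -21.4, 0], 0],
  [[0, 0, 0], [28.3, -21.4, 0], 0],
  [[0, 0, 0], [28.3, -21.4, 0], 0],
  [[0, 0, 0], [28.3, -21.4, 0], 0],
  [[0, 0, 0], [28.3, -21.4, 0], 0],
  [[0, 0, 0], [28.3, -21.4, 0], 0],
  [[0, 0, 0], [28.3, -21.4, 0], 0],
  [[0, 0, 0], [28.3, -21.4, 0], 0],
  [[0, 0, 0], [28.3, -21.4, 0], 0],
  [[0, 0, 0], [28.3, -21.4, 0], 0],
], grip_force=40)

```text
t: 0.93
tcp_pos: [0.4306, -0.2508, 0.2391]
tool_rot: [0.976, 0.217, -0.0, -0.0]
force: [0.5, -0.7, 0.5]
finger_gap: 0.998
gripper_force: 0.0
```

Call:
play_rows([
  [[0, 0, 0], [28.3, -21.4, 0], 0],
  [[0, 0, 0], [28.3, -21.4, 0], 0],
  [[0, 0, 0], [28.3, -21.4, 0], 0],
  [[0, 0, 0], [28.3, -21.4, 0], 0],
  [[0, 0, 0], [28.3, -21.4, 0], 0],
  [[0, 0, 0], [28.3, -21.4, 0], 0],
  [[0, 0, 0], [28.3, -21.4, 0], 0],
  [[0, 0, 0], [28.3, -21.4, 0], 0],
  [[0, 0, 0], [28.3, -21.4, 0], 0],
  [[0, 0, 0], [28.3, -21.4, 0], 0],
])

```text
t: 1.77
tcp_pos: [0.5964, 0.0628, 0.2389]
tool_rot: [0.976, 0.217, -0.001, -0.0]
force: [0.3, -0.2, 0.4]
finger_gap: 1.001
gripper_force: 0.0
```

Call:
play_rows([
  [[0, 0, -7], [0, 0, 0], 0.3],
  [[0, 0, -7], [0, 0, 0], 0.3],
  [[0, 0, -7], [0, 0, 0], 0.3],
  [[0, 0, -7], [0, 0, 0], 0.3],
  [[0, 0, -7], [0, 0, 0], 0.3],
  [[0, 0, -7], [0, 0, 0], 0.3],
  [[0, 0, -7], [0, 0, 0], 0.3],
  [[0, 0, -7], [0, 0, 0], 0.3],
  [[0, 0, -7], [0, 0, 0], 0.3],
  [[0, 0, -7], [0, 0, 0], 0.3],
  [[0, 0, -7], [0, 0, 0], 0.3],
  [[0, 0, 0], [0, 0, 0], 0.3],
])

```text
t: 2.77
tcp_pos: [0.5958, 0.061, 0.2388]
tool_rot: [0.628, 0.778, -0.0, -0.0]
force: [-0.7, 0.4, 0.4]
finger_gap: 0.703
gripper_force: 0.0
```

```bash
cat >> h.py <<'E'
def togo(x,y,z,yawy):
    s=sense(); M=R.from_quat(s["tool_rot"]).as_matrix(); p=s["tcp_pos"]
    yw=np.degrees(np.arctan2(M[1,1],M[0,1])); dy=(yawy-yw+90)%180-90
    print("t",s["t"],"tcp",p.round(4),"yaw_y",yw.round(2),"tilt",M[:,2].round(4),"q6",s["q"][5].round(2),"gap",s["finger_gap"],"F",s["force"].round(1),s["gripper_force"])
    print("turn_z deg",(-dy).round(2),"shift tool now mm",(M.T@(np.array([x,y,z])-p)*1000).round(1))
E
python3 - <<'E'
from h import *
togo(.5966,.0618,.067,12.9)
C=cam("wrist"); p,d=snapshot("wrist"); X=pts(C,d); cv2.imwrite("pics/w1.png",p[:,:,::-1])
q=X[(d>0)&(np.hypot(X[...,0]-.5966,X[...,1]-.0618)<.04)&(abs(X[...,2]-.084)<.006)]
print(len(q),cv2.minAreaRect(q[:,:2].astype(np.float32)*1000),q.mean(0))
E
```

```text
t 2.7667 tcp [0.5958 0.061  0.2388] yaw_y 12.14 tilt [-1.2e-03  1.0e-04 -1.0e+00] q6 -0.3 gap 0.7031320480906724 F [-0.7  0.4  0.4] 0.0
turn_z deg -0.76 shift tool now mm [  0.6   1.1 171.8]
643 ((596.5084228515625, 60.98091125488281), (11.846966743469238, 44.99066162109375), 12.530034065246582) [0.59646065 0.06185601 0.08198365]
```

View pics/w1.png

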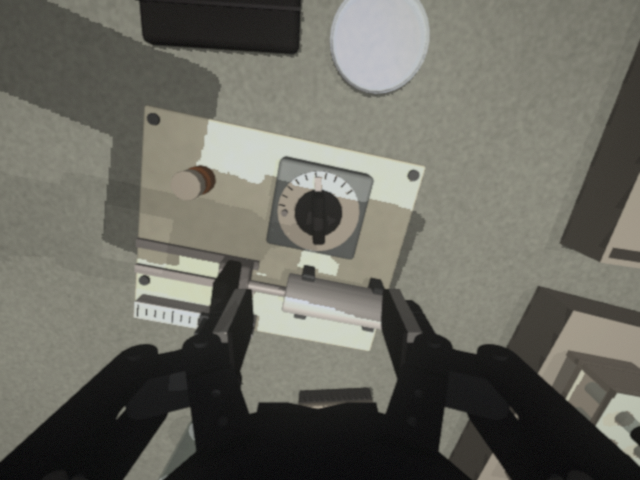

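The wrist view has the knob at (318,215), its pointer towards bench +y at (317,183). Its depth gives (0.5965, 0.061) and 12.5°, which agrees. Descending.

Call:
play_rows([
  [[0, 0, -0.4], [0.3, 0.8, 30], 0.45],
  [[0, 0, 0], [0, 0, 30], 0.45],
  [[0, 0, 0], [0, 0, 30], 0.45],
  [[0, 0, 0], [0, 0, 30], 0.45],
  [[0, 0, 0], [0, 0, 20], 0.45],
  [[0, 0, 0], [0, 0, 15], 0.45],
  [[0, 0, 0], [0, 0, 10], 0.45],
  [[0, 0, 0], [0, 0, 6], 0.45],
  [[0, 0, 0], [0, 0, 0], 0.45],
])

```text
t: 3.57
tcp_pos: [0.5964, 0.0614, 0.0672]
tool_rot: [0.627, 0.779, -0.001, -0.001]
force: [0.1, -0.2, 0.4]
finger_gap: 0.547
gripper_force: 0.0
```

Call:
play_rows([
  [[0, 0, 0], [0, 0, 0], 1],
  [[0, 0, 0], [0, 0, 0], 1],
  [[0, 0, 0], [0, 0, 0], 1],
  [[0, 0, 0], [0, 0, 0], 1],
  [[0, 0, 0], [0, 0, 0], 1],
  [[0, 0, 0], [0, 0, 0], 1],
  [[0, 0, 0], [0, 0, 0], 1],
  [[0, 0, 0], [0, 0, 0], 1],
], grip_force=40)

```text
t: 4.23
tcp_pos: [0.5967, 0.0612, 0.0696]
tool_rot: [0.626, 0.78, -0.0, 0.0]
force: [-3.3, -1.1, 6.5]
finger_gap: 0.131
gripper_force: 40.7
```

```bash
python3 -c "
from h import *
togo(.5966,.0615,.067,90.4)"
```

```text
t 4.2333 tcp [0.5967 0.0612 0.0696] yaw_y 12.44 tilt [ 2.e-04 -4.e-04 -1.e+00] q6 -0.3 gap 0.13107119952090862 F [-3.3 -1.1  6.5] 40.66280722618103
turn_z deg -77.96 shift tool now mm [ 0.3 -0.1  2.6]
```

Call:
play_rows([
  [[0, 0, -3], [0, 0, -3], 1],
  [[0, 0, -7], [0, 0, 0], 1],
  [[0, 0, -7], [0, 0, 0], 1],
  [[0, 0, -7], [0, 0, 0], 1],
  [[0, 0, -7], [0, 0, 0], 1],
  [[0, 0, -7], [0, 0, 0], 1],
  [[0, 0, -7], [0, 0, 0], 1],
  [[0, 0, -7], [0, 0, 0], 1],
  [[0, 0, -7], [0, 0, 0], 1],
  [[0, 0, -7], [0, 0, 0], 1],
])

```text
t: 5.07
tcp_pos: [0.5962, 0.0609, 0.0698]
tool_rot: [0.098, 0.995, -0.0, -0.001]
force: [0.7, -3.0, -9.8]
finger_gap: 0.131
gripper_force: 42.1
```

```bash
python3 -c "
from h import *
togo(.5966,.0615,.067,90.4);print(sense()['ft_torque'])"
```

```text
t 5.0667 tcp [0.5962 0.0609 0.0698] yaw_y 78.76 tilt [-1.9e-03 -7.0e-04 -1.0e+00] q6 -1.46 gap 0.13111396910227488 F [ 0.7 -3.  -9.8] 42.14099049568176
turn_z deg -11.64 shift tool now mm [-0.3  0.7  2.8]
[-0.35021149 -0.17307074 -0.01094548]
```

Call:
play_rows([
  [[0, 0, -6], [0, 0, 1.5], 1],
  [[0, 0, -4], [0, 0, 0], 1],
  [[0, 0, -2], [0, 0, 0], 1],
  [[0, 0, -2], [0, 0, 0], 1],
  [[0, 0, 0], [0, 0, 0], 1],
  [[0, 0, 0], [0, 0, 0], 1],
  [[0, 0, 0], [0, 0, 0], 1],
])

```text
t: 5.65
tcp_pos: [0.5962, 0.0608, 0.0697]
tool_rot: [-0.02, 1.0, -0.0, -0.001]
force: [-2.5, -4.7, -0.0]
finger_gap: 0.127
gripper_force: 45.8
```

```bash
python3 -c "
from h import *
togo(.5966,.0615,.067,90.4);print(sense()['ft_torque'])"
```

```text
t 5.65 tcp [0.5962 0.0608 0.0697] yaw_y 92.29 tilt [-1.6e-03 -4.0e-04 -1.0e+00] q6 -1.69 gap 0.1272381131591094 F [-2.5 -4.7 -0. ] 45.84014654159546
turn_z deg 1.89 shift tool now mm [-0.4  0.7  2.7]
[-0.73042739  0.48335875 -0.81741797]
```

Call:
play_rows([
  [[0, 0, 1.5], [0, 0, 0], 1],
  [[0, 0, 0], [0, 0, 0], 0.6],
  [[0, 0, 0], [0, 0, 0], 0.6],
  [[0, 0, 0], [0, 0, 0], 0.6],
  [[0, 0, 0], [0, 0, 0], 0.6],
  [[0, 0, 0], [0, 0, -15], 0.6],
  [[0, 0, 0], [0, 0, -35], 0.6],
  [[0, 0, 0], [0, 0, -35], 0.6],
  [[0, 0, 0], [0, 0, -35], 0.6],
  [[0, 0, 0], [0, 0, -35], 0.6],
  [[0, 0, 0], [0, 0, 0], 0.6],
])

```text
t: 6.57
tcp_pos: [0.6018, 0.0616, 0.2329]
tool_rot: [-0.009, 1.0, -0.001, 0.008]
force: [1.4, -0.7, 0.8]
finger_gap: 0.4
gripper_force: 0.0
```

Run:
```python
from h import *
togo(.5223,-.0387,.074,.4)
C=cam("wrist"); p,d=snapshot("wrist"); X=pts(C,d); cv2.imwrite("pics/w2.png",p[:,:,::-1])
q=X[(d>0)&(np.hypot(X[...,0]-.5966,X[...,1]-.0618)<.04)&(abs(X[...,2]-.084)<.006)]
print(len(q),cv2.minAreaRect(q[:,:2].astype(np.float32)*1000),q.mean(0))
q=X[(d>0)&(np.hypot(X[...,0]-.522,X[...,1]+.0387)<.05)&(abs(X[...,2]-.102)<.005)]
if len(q)>5: print(len(q),cv2.minAreaRect(q[:,:2].astype(np.float32)*1000),q.mean(0))
```

```text
t 6.5667 tcp [0.6018 0.0616 0.2329] yaw_y 90.99 tilt [ 0.0163 -0.001  -0.9999] q6 -1.67 gap 0.39967404921210675 F [ 1.4 -0.7  0.8] 0.0
turn_z deg -89.41 shift tool now mm [ 83.8 -98.7 157.7]
688 ((596.837158203125, 60.22782897949219), (45.29650115966797, 11.735891342163086), 0.8101837635040283) [0.59628949 0.06026408 0.08203533]
1768 ((522.540283203125, -39.629150390625), (15.832951545715332, 63.27764129638672), 0.8916418552398682) [ 0.522717   -0.03910179  0.09998704]
```

View pics/w2.png

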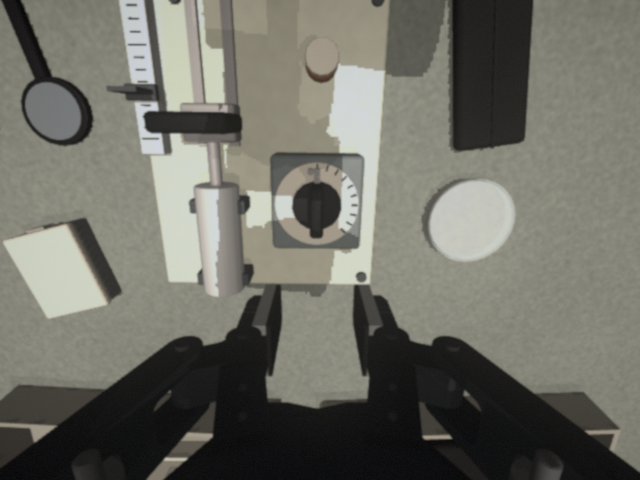

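The knob pointer at (317,175) now points along bench -x. The bar angle (0.8°) matches the paddle's (0.9°), so the knob is at zero. Next I measure the blade from this view.

Run:
```python
from h import *
C=cam("wrist"); p,d=snapshot("wrist"); X=pts(C,d)
togo(.5224,-.0392,.074,.85)
m=(d>0)&(X[...,1]<-.08)&(X[...,1]>-.13)&(X[...,0]>.42)&(X[...,0]<.56)
for z0 in (.058,.063,.066):
    q=X[m&(X[...,2]>z0)&(X[...,2]<.078)]*1000
    print(len(q),cv2.minAreaRect(q[:,:2].astype(np.float32)),q.mean(0).round(1),q.min(0).round(1),q.max(0).round(1))
q=X[(d>0)&(np.hypot(X[...,0]-.522,X[...,1]+.0387)<.05)&(abs(X[...,2]-.102)<.005)]
print(len(q),cv2.minAreaRect(q[:,:2].astype(np.float32)*1000),q.mean(0))
```

```text
t 6.6667 tcp [0.5981 0.0617 0.227 ] yaw_y 90.97 tilt [ 5.1e-03 -2.0e-04 -1.0e+00] q6 -1.67 gap 0.40028018203923954 F [ 0.1 -0.1 -0.8] 0.0
turn_z deg -89.88 shift tool now mm [ 78.2 -99.6 152.6]
227 ((497.3791809082031, -100.90933227539062), (4.179622650146484, 25.3179931640625), 0.4110681116580963) [497.6 -99.8  66.9] [ 495.3 -113.6   58.3] [499.5 -88.3  70.3]
186 ((497.3658142089844, -100.9117431640625), (4.168989658355713, 25.317474365234375), 0.30398014187812805) [ 497.4 -100.4   68.2] [ 495.3 -113.6   63.1] [499.5 -88.3  70.3]
178 ((497.29925537109375, -100.89398193359375), (3.983668804168701, 25.319061279296875), 1.1929322481155396) [ 497.4 -100.9   68.4] [ 495.3 -113.6   66.4] [499.5 -88.3  70.3]
1792 ((522.8900756835938, -39.32239532470703), (15.781829833984375, 63.616065979003906), 0.9568277597427368) [ 0.52266589 -0.03890837  0.09999583]
```

Call:
play_rows([
  [[0, 0, 0], [19.3, -24.9, 0], 0.4],
  [[0, 0, 0], [19.3, -24.9, 0], 0.4],
  [[0, 0, 0], [19.3, -24.9, 0], 0.4],
  [[0, 0, 0], [19.3, -24.9, 0], 0.4],
  [[0, 0, 7], [0, 0, 0], 0.4],
  [[0, 0, 7], [0, 0, 0], 0.4],
  [[0, 0, 7], [0, 0, 0], 0.4],
  [[0, 0, 7], [0, 0, 0], 0.4],
  [[0, 0, 7], [0, 0, 0], 0.4],
  [[0, 0, 7], [0, 0, 0], 0.4],
  [[0, 0, 7], [0, 0, 0], 0.4],
])

```text
t: 7.58
tcp_pos: [0.5201, -0.0389, 0.2229]
tool_rot: [0.41, 0.912, -0.0, -0.002]
force: [-1.0, -0.3, 0.2]
finger_gap: 0.598
gripper_force: 0.0
```

Call:
play_rows([
  [[0, 0, 7], [0, 0, 0], 0.4],
  [[0, 0, 7], [0, 0, 0], 0.4],
  [[0, 0, 7], [0, 0, 0], 0.4],
  [[0, 0, 7], [0, 0, 0], 0.4],
  [[0, 0, 7], [0, 0, 0], 0.4],
  [[0, 0, 6], [0, 0, 0], 0.4],
  [[0, 0, 0], [0, 0, 0], 0.4],
  [[0, 0, 0], [0, 0, 0], 0.4],
])

```text
t: 8.25
tcp_pos: [0.5204, -0.039, 0.2234]
tool_rot: [0.7, 0.714, -0.001, -0.001]
force: [-0.1, -0.5, 0.2]
finger_gap: 0.6
gripper_force: 0.0
```

```bash
python3 -c "
from h import *
togo(.5227,-.0390,.074,.9)"
```

```text
t 8.25 tcp [ 0.5204 -0.039   0.2234] yaw_y 1.09 tilt [-0.003  0.001 -1.   ] q6 -0.31 gap 0.5997735174635735 F [-0.1 -0.5  0.2] 0.0
turn_z deg 0.19 shift tool now mm [ -0.2   2.7 149.4]
```

Call:
play_rows([
  [[0, 0, 0], [0, 2.3, 10], 0.4],
  [[0, 0, 0], [0, 0, 30], 0.4],
  [[0, 0, 0], [0, 0, 30], 0.4],
  [[0, 0, 0], [0, 0, 30], 0.4],
  [[0, 0, 0], [0, 0, 25], 0.4],
  [[0, 0, 0], [0, 0, 15], 0.4],
  [[0, 0, 0], [0, 0, 9], 0.4],
  [[0, 0, 0], [0, 0, 0], 0.4],
  [[0, 0, 0], [0, 0, 0], 0.4],
])

```text
t: 9.0
tcp_pos: [0.5236, -0.0393, 0.0753]
tool_rot: [0.701, 0.713, -0.0, -0.0]
force: [0.0, 0.2, 0.2]
finger_gap: 0.599
gripper_force: 0.0
```

Call:
play_rows([
  [[0, 0, 0], [0, 0, 0], 1],
  [[0, 0, 0], [0, 0, 0], 1],
  [[0, 0, 0], [0, 0, 0], 1],
  [[0, 0, 0], [0, 0, 0], 1],
  [[0, 0, 0], [0, 0, 0], 1],
  [[0, 0, 0], [0, 0, 0], 1],
  [[0, 0, 0], [0, 0, 0], 1],
  [[0, 0, 0], [0, 0, 0], 1],
], grip_force=60)

```text
t: 9.67
tcp_pos: [0.5223, -0.0394, 0.077]
tool_rot: [0.702, 0.712, -0.001, -0.001]
force: [-4.3, -1.9, 6.7]
finger_gap: 0.18
gripper_force: 59.5
```

```bash
python3 -c "
from h import *
togo(.5227-.0263,-.0394,.074,.9)"
```

```text
t 9.6667 tcp [ 0.5223 -0.0394  0.077 ] yaw_y 0.86 tilt [-2.e-03  1.e-04 -1.e+00] q6 -0.3 gap 0.17959908528180363 F [-4.3 -1.9  6.7] 59.50660586357117
turn_z deg -0.04 shift tool now mm [  0.4 -25.9   3.1]
```

Call:
play_rows([
  [[0, 0, 0], [0, -4, 0], 1],
  [[0, 0, 0], [0, -6, 0], 1],
  [[0, 0, 0], [0, -6, 0], 1],
  [[0, 0, 0], [0, -6, 0], 1],
  [[0, 0, 0], [0, -4, 0], 1],
  [[0, 0, 0], [0, 0, 0], 1],
  [[0, 0, 0], [0, 0, 0], 1],
  [[0, 0, 0], [0, 0, 0], 1],
])

```text
t: 10.33
tcp_pos: [0.501, -0.0397, 0.0771]
tool_rot: [0.702, 0.712, 0.003, 0.003]
force: [6.9, 4.4, 0.6]
finger_gap: 0.178
gripper_force: 58.8
```

Run:
```python
from h import *
togo(.4960,-.0396,.077,.9)
for n in ["scene","side","wrist"]:
    C=cam(n); p,d=snapshot(n); X=pts(C,d); 
    if n!="wrist":
        u,v=map(int,proj(C,(.497,-.09,.05))); c=p[v-38:v+38,u-50:u+50,::-1]; cv2.imwrite(f"pics/{n}3.png",cv2.resize(c,(800,600),interpolation=2))
    x,y,z=X[...,0],X[...,1],X[...,2]
    for nm,m in [("blade",(y<-.085)&(y>-.13)&(z>.060)&(z<.078)&(abs(x-.5)<.06)),("pointer",(y<-.074)&(y>-.092)&(z>.038)&(z<.050)&(abs(x-.5)<.03)),("padside",(y<-.065)&(y>-.08)&(z>.05)&(z<.106)&(abs(x-.5)<.04)),("padtop",(y<-.055)&(y>-.08)&(z>.097)&(z<.106)&(abs(x-.5)<.04))]:
        q=X[m&(d>0)]*1000
        if len(q)>4: print(n,nm,len(q),q.mean(0).round(1),q.min(0).round(1),q.max(0).round(1))
```

```text
t 10.3333 tcp [ 0.501  -0.0397  0.0771] yaw_y 0.8 tilt [ 7.7e-03 -3.0e-04 -1.0e+00] q6 -0.32 gap 0.177762861642243 F [6.9 4.4 0.6] 58.843653202056885
turn_z deg -0.1 shift tool now mm [ 0.1 -5.   0. ]
scene blade 63 [ 498.7 -101.6   67.1] [ 494.3 -114.3   60.1] [501.8 -88.3  74.2]
scene pointer 42 [502.6 -81.6  44.1] [497.3 -91.3  39.4] [509.5 -74.2  49. ]
scene padside 150 [504.8 -69.9  79.7] [495.2 -73.6  50.2] [511.8 -65.1 104.8]
scene padtop 70 [503.6 -64.3 101.6] [494.2 -72.5  97.2] [511.3 -55.1 105.8]
side blade 27 [494.1 -96.6  65.8] [ 491.6 -111.1   60.3] [498.  -86.8  70.9]
side pointer 21 [495.5 -85.   42.1] [488.9 -91.4  38.1] [499.8 -74.7  49.6]
wrist blade 16 [ 496.7 -101.6   68.4] [ 494.8 -103.    67.6] [ 498.6 -100.3   69. ]
wrist padside 312 [501.3 -67.3  99.8] [493.6 -71.2  96.4] [509.2 -65.  101.7]
wrist padtop 1053 [501.3 -62.1 100. ] [493.6 -71.2  97. ] [509.1 -55.  102. ]
```

View pics/scene3.png

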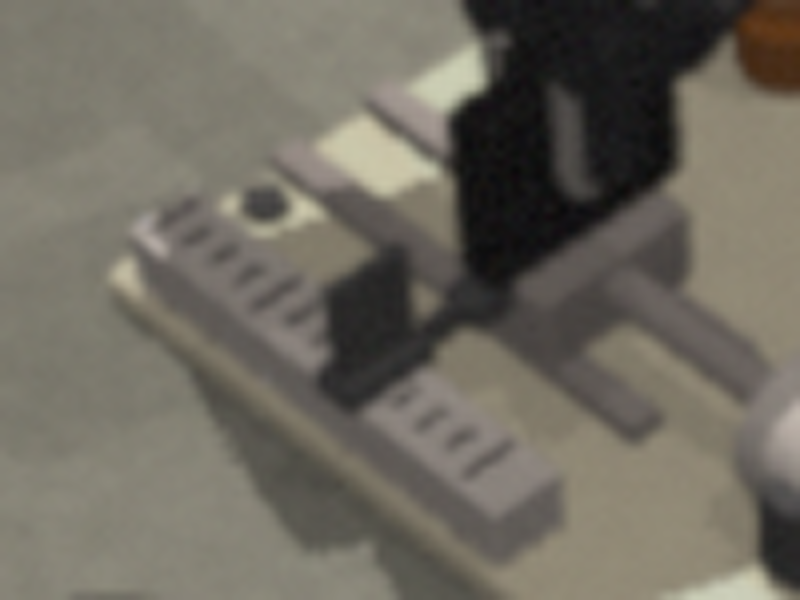

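The crop shows the slide's pointer tip at (430,325) just right (bench +x) of the blade at (370,310). Measurements put it about 5 mm short.

Call:
play_rows([
  [[0, 0, 0], [0, -3, 0], 1],
  [[0, 0, 0], [0, -2.3, 0], 1],
  [[0, 0, 0], [0, 0, 0], 1],
  [[0, 0, 0], [0, 0, 0], 1],
  [[0, 0, 0], [0, 0, 0], 1],
  [[0, 0, 0], [0, 0, 0], 1],
])

```text
t: 10.98
tcp_pos: [0.4961, -0.0397, 0.0771]
tool_rot: [0.702, 0.712, 0.003, 0.003]
force: [8.1, 5.3, 0.7]
finger_gap: 0.174
gripper_force: 59.0
```

```bash
cat > chk.py <<'E'
from h import *
togo(.4960,-.0396,.077,.9)
for n in ["scene","side","wrist"]:
    C=cam(n); p,d=snapshot(n); X=pts(C,d); 
    if n=="scene":
        u,v=map(int,proj(C,(.497,-.09,.05))); c=p[v-38:v+38,u-50:u+50,::-1]; cv2.imwrite(f"pics/{n}4.png",cv2.resize(c,(800,600),interpolation=2))
    x,y,z=X[...,0],X[...,1],X[...,2]
    for nm,m in [("blade",(y<-.085)&(y>-.13)&(z>.060)&(z<.078)&(abs(x-.5)<.06)),("padtop",(y<-.055)&(y>-.08)&(z>.097)&(z<.106)&(abs(x-.5)<.04))]:
        q=X[m&(d>0)]*1000
        if len(q)>4: print(n,nm,len(q),q.mean(0).round(1),q.min(0).round(1),q.max(0).round(1))
    q=X[(d>0)&(np.hypot(x-.5966,y-.0608)<.04)&(abs(z-.084)<.005)]
    if len(q)>9: print(n,"knob",cv2.minAreaRect(q[:,:2].astype(np.float32)*1000))
togo(.4960,-.0396,.077,.9); print(sense()["qd"].round(4))
E
python3 chk.py
```

```text
t 10.9833 tcp [ 0.4961 -0.0397  0.0771] yaw_y 0.8 tilt [ 8.3e-03 -3.0e-04 -1.0e+00] q6 -0.32 gap 0.1740555900154076 F [8.1 5.3 0.7] 59.03184771537781
turn_z deg -0.1 shift tool now mm [ 0.1 -0.1  0.1]
scene blade 60 [ 498.4 -101.9   67. ] [ 492.  -114.5   60.3] [502.3 -88.8  74.8]
scene padtop 59 [498.5 -63.9 101.2] [488.9 -73.   97.2] [506.9 -55.1 105.2]
scene knob ((597.813720703125, 59.55353546142578), (48.18595504760742, 13.417118072509766), 0.7402074337005615)
side blade 12 [494.5 -96.   62.5] [ 492.3 -109.9   60.5] [497.6 -85.   66.9]
side knob ((594.108642578125, 63.070926666259766), (15.0454683303833, 44.519065856933594), 86.61434936523438)
wrist blade 21 [ 496.8 -102.2   68.4] [ 495.2 -103.6   67. ] [ 498.4 -100.6   69.5]
wrist padtop 1056 [496.2 -62.1 100. ] [488.6 -71.5  97. ] [504.1 -55.  101.8]
wrist knob ((592.2763671875, 60.605430603027344), (38.8067626953125, 12.198372840881348), 0.8332488536834717)
t 11.1333 tcp [ 0.4961 -0.0397  0.0771] yaw_y 0.8 tilt [ 8.3e-03 -3.0e-04 -1.0e+00] q6 -0.32 gap 0.18011289588085622 F [7.1 4.4 0.5] 59.03382182121277
turn_z deg -0.1 shift tool now mm [ 0.1 -0.1  0.1]
[ 0.0008 -0.0005 -0.0004  0.0004 -0.0002 -0.0005]
```

View pics/scene4.png

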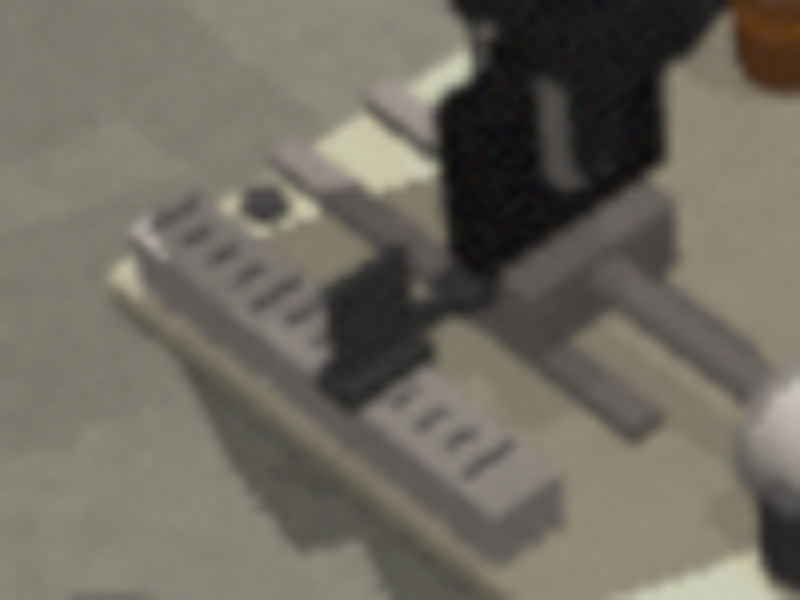

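The pointer tip at (415,310) now lines up with the blade at (370,310). Depth gives about 0.5 mm offset, everything is at rest and the knob is at zero. Handing in.

```bash
python3 -c "
from station import *
print(sign_off())"
```

```text
the job is handed in; nothing more can be done
None
```

I handed the job in with the reset knob at its zero stop and the gripper still holding the handle, the slide's pointer within about 1 mm of the mark; no verdict came back.

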